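# Reset the grind on the blue coffee grinder

## Robot

A 6-joint arm with a two-finger parallel gripper is mounted at the origin on the work surface. World frame = base frame: x ahead of the robot, y to its left, z up, the work surface at z = 0. Lengths are in m, angles in rad, forces in N, time in s.
With the tool pointing down it reaches from about 0.425 to 0.95 m from the base axis. Payload 3.5 kg.
Tool frame: the origin (TCP) lies at the very end of the fingers, on their centre line; the grasp point (between the pads) lies 19 mm behind it; x points along the fingers, z is the direction in which the jaws open and shut, and the axes are right-handed (so a half turn about x gives the same grasp; the last joint's range is limited). The gripper opens to 85 mm and grips with 20 to 120 N. Pads are 22 mm wide; open, the fingers measure 114 mm over their backs; the gripper's body (76 mm by 85 mm) begins 54 mm behind the grasp point. The pads swing forward as they close: fully open they stand 13 mm farther back than shut.
Start: joints at [1.167, 0.286, 1.577, -0, 1.279, -0.15], TCP at [0.169, 0.653, 0.231] pointing down, gripper open.
Joint ranges: [-2.77, 2.77], [-0.9, 2.22], [0.21, 2.48], [-1.53, 4.67], [0.24, 2.81], [-2.84, 2.84]. Speed limits (rad/s): [2.79, 2.79, 3.14, 3.14, 3.14, 3.14].

## Interface

Orientations are given as a unit quaternion [x, y, z, w].
In Python, from plant import ctrl, cams gives the robot as it stands.
- The arm moves only by the tool play_rows, never from a script. Its argument "rows" is a list of rows, each a list of 3 entries, a list of its own where there are three numbers: the opening in per cent of the stroke, from 0 (shut) to 100 (fully open), then the shift along the tool's x, y, z in units of 0.3 m (1.0 is 0.3 m), then the turn, a rotation vector about the tool's x, y, z in units of pi/2 rad (1.0 is pi/2 rad). A call has 1 to 10 rows; each row is the pose to reach, as a shift and turn from the pose commanded when the call began, along the tool's axes at that moment; what a row does not reach only later rows make up. A row lasts 1/12 s, in which the tool goes at most 41.7 mm and 7.16 degrees, less where a joint would pass 70% of its speed; a pose out of reach is approached as far as the arm can. A call with a number of a shift or a turn outside -1 to 1 is refused whole. A call with a gripper value outside its range is refused whole. The fingers move at their own pace and stop on an object; "force" is the grip in N (left out, the last holds). Time passes only in rows, so rows that repeat a pose let the fingers close. It gives the time, the measured TCP pose, the force and the opening at its end, in the units of the state.
- ctrl.get_state(): the state, without advancing time (a new reading comes with each control period).
- cams.read_camera(name): name is "scene" or "top" or "wrist"; returns a dict with "color" (400x640x3 uint8, red, green, blue), "fx", "fy", "cx", "cy" (pixels), "k1" (the pictures are not rectified: a ray, as slopes to the right and down, at radius r is drawn at 1 + k1 r^2 times it, then the intrinsics apply), "view" (4x4, takes a point from world to camera coordinates). Camera axes: x right, y down, z forward; pixel columns grow to the right and rows downward; lengths in m; the calibration is good to about 2 mm. A picture is of the moment at which its call begins. There is no depth.
- ctrl.sign_off(): hands the job in, once; it reports no verdict.
The state is a dict: "time": time; "qpos": joint angles; "dq": joint speeds; "joint_efforts": joint torques, N m; "eef_pos": TCP position; "tcp_rot": TCP orientation; "contact_force": force on the tool from outside, world axes, zero at the start; "wrist_torque": the same for the moment, N m; "opening": opening from 0.0 (shut) to 1.0 (fully open).
Only numpy, scipy, OpenCV 4.12 (cv2) and the standard library are available. Lean on these libraries where they do the work, as an engineer would, in place of code of your own. Each camera call takes 0.05 s, during which the arm holds its last target. There are 200 camera calls.

## Task

The grind setting of the blue coffee grinder (the one with the green clip on its dial rim) has to be changed. First loosen the brass lock nut by swinging its orange upright handle counter-clockwise, seen from above, by at least an eighth of a turn; then turn the black adjusting knob until its red pointer points at the green clip; then swing the nut's handle back clockwise to its stop, so that it is tight and the pointer still points at the clip.

Things in the scene. Friction and masses are not known exactly. Their poses are not given: they have to be found in the camera images.
- screw_grip (a point): Centre of the blue grinder's black bar knob, on the vertical axis shared by screw, nut and dial, 192 mm above the counter. Bar 56 mm along x, 14 mm thick (y), 34 mm tall. x points along the red pointer (tip 60 mm from the axis). Turns about z, friction 0.06 N m, stays put. Grinder: fixed canister, dial 186 mm across, upper face at 140 mm. The red grinder nearby is another machine.
- lock_nut_handle (a point): Grip point on the orange upright round post (16 mm diameter, top 200 mm above the counter) on the arm of the blue grinder's brass lock nut; on the post's centre line, 185 mm above the counter, 75 mm from the screw's axis; x points outward from the axis. The arm below is 156 mm high. The post travels a 75 mm circle about the axis with about 2 to 3 N and stays put.
- lock_nut (a joint): Angle of the lock nut in rad: 0 = tight, against its stop; grows as the handle swings counter-clockwise seen from above, to a second stop at 1.1. It starts tight (0 to 0.06).
- clip_mark (a point): Green plastic spring clip, 50 x 14 mm, fixed firmly on the rim of the blue grinder's dial; the point is on its upper jaw, 85 mm from the screw's axis, 144 mm above the counter; x points outward from the axis through the clip. It starts 0.5 to 1.3 rad counter-clockwise (from above) of the pointer.

How it is judged:
By the outcome, as a careful person would: the job done as asked, in the order asked, and still so for the second after the job is handed in, with the robot touching nothing.
It also fails if it takes over 53 s, if anything falls off the work surface, if the arm or the gripper's body presses on something with over 40 N, if the wrist force passes 120 N, or if a joint passes its speed limit or range.

## Working session

There is one attempt and no reset: what is moved stays moved. The work goes in short steps, Python scripts to look and compute and a tool call to move; the robot and the scene stay as the last step left them, time stands still between calls to the robot, and variables do not carry over. Pictures are saved under pics/ and viewed, about 8 in all and at most 12, crops included, and the job is handed in when it is done.

Besides the shell and the picture viewer there is one more tool, called after "Request:" as a command line: name --argument value ..., lists and objects as JSON in quotes. play_rows: Moves the arm, as the interface text tells. Shifts and turns lie within -1 to 1; 1 stands for 0.3 m of shift or pi/2 rad of turn. Its arguments: {"type":"object","properties":{"rows":{"type":"array"},"force":{"type":"number"}},"required":["rows"]}

```bash
ls; mkdir -p pics; python3 - <<'E'
from plant import ctrl,cams
import cv2
print(ctrl.get_state())
for n in("scene","top"):
    c=cams.read_camera(n); cv2.imwrite(f"pics/{n}0.png",c["color"][:,:,::-1]); print(n,{k:c[k] for k in c if k!="color"})
E
```

```text
pics
{'time': 0.0, 'qpos': array([ 1.16701615e+00,  2.87203596e-01,  1.57818126e+00, -1.83866973e-05,
        1.27855765e+00, -1.49975664e-01]), 'dq': array([-0.00093825, -0.00030561, -0.00124535, -0.00033065,  0.00056416,
        0.00149424]), 'joint_efforts': array([ 9.59272038e-04, -4.05977225e+01, -2.92633402e+01,  7.53660014e-07,
        5.94314173e-03,  8.86444923e-06]), 'eef_pos': array([0.16918639, 0.65278233, 0.22991956]), 'tcp_rot': array([-0.43310952,  0.55998142,  0.43228964,  0.55853614]), 'contact_force': array([-0.79298439, -0.52950335,  0.46283366]), 'wrist_torque': array([-0.00738796, -0.00667814, -0.01428262]), 'opening': 0.9966630495623705}
scene {'fx': 516.5802856566767, 'fy': 516.5802856566767, 'cx': 316.75289246109634, 'cy': 198.8846503209696, 'k1': 0.013974796394352614, 'view': array([[ 0.40912011,  0.91236772, -0.01434841, -0.21614173],
       [ 0.49823083, -0.23653301, -0.83415716, -0.09166339],
       [-0.76445194,  0.33412165, -0.55134014,  1.52386208],
       [ 0.        ,  0.        ,  0.        ,  1.        ]])}
top {'fx': 406.9864609173655, 'fy': 406.9864609173655, 'cx': 323.88862204570387, 'cy': 201.1726966601271, 'k1': -0.0813448648942367, 'view': array([[ 0.00332164, -0.99999147,  0.00245611, -0.01195808],
       [-0.99286307, -0.00359075, -0.11920584,  0.56134642],
       [ 0.11921364, -0.00204262, -0.99286652,  1.04958722],
       [ 0.        ,  0.        ,  0.        ,  1.        ]])}
```

View pics/scene0.png

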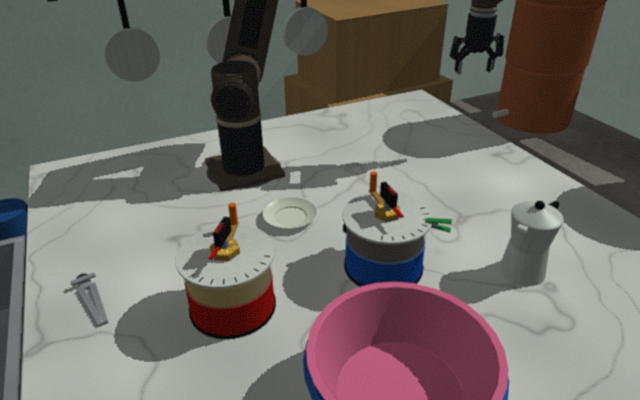

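View pics/top0.png

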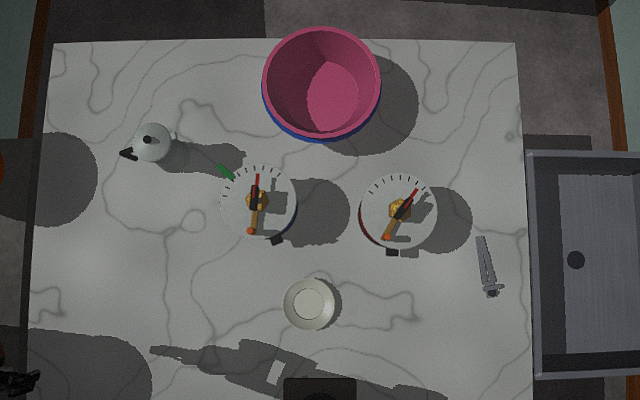

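The top view shows the blue grinder at about (258,203), with its pointer up at (257,177), the clip at (226,172) and the orange post at (251,231). The scene view confirms it, with the clip at (437,223). The red grinder is the other machine.

```bash
cat > h.py <<'E'
from plant import ctrl,cams
import numpy as np, cv2
from scipy.spatial.transform import Rotation as R
def cam(n):
    return cams.read_camera(n)
def ray(c,uv):
    K=np.array([[c["fx"],0,c["cx"]],[0,c["fy"],c["cy"]],[0,0,1]])
    p=cv2.undistortPoints(np.array(uv,float).reshape(-1,1,2),K,np.array([c["k1"],0,0,0.]))[:,0]
    V=c["view"]; d=np.c_[p,np.ones(len(p))]@V[:3,:3]
    return -V[:3,:3].T@V[:3,3],d
def plane(c,uv,z):
    o,d=ray(c,uv); return o+d*((z-o[2])/d[:,2])[:,None]
def proj(c,P):
    P=np.atleast_2d(P)@c["view"][:3,:3].T+c["view"][:3,3]; s=P[:,:2]/P[:,2:]
    s=s*(1+c["k1"]*(s**2).sum(1))[:,None]
    return s*[c["fx"],c["fy"]]+[c["cx"],c["cy"]]
def masks(c):
    h=cv2.cvtColor(c["color"],cv2.COLOR_RGB2HSV); H,S,V=[h[:,:,i].astype(int) for i in range(3)]
    return dict(red=((H<4)|(H>174))&(S>170)&(V>70), orange=(H>=5)&(H<15)&(S>170)&(V>90), green=(H>50)&(H<85)&(S>110)&(V>40))
def where(m,x0,x1,y0,y1):
    ys,xs=np.nonzero(m[y0:y1,x0:x1]); return np.c_[xs+x0,ys+y0]
E
python3 - <<'E'
from h import *
c=cam("top"); m=masks(c)
for k,z in (("red",.175),("orange",.2),("green",.144)):
    p=where(m[k],205,300,155,250); print(k,len(p),p.mean(0),p.min(0),p.max(0),plane(c,[p.mean(0)],z))
    print(plane(c,p,z)[:, :2].round(3).tolist() if len(p)<40 else '')
im=c["color"][150:255,200:310,::-1]
cv2.imwrite("pics/topcrop.png",cv2.resize(im,None,fx=5,fy=5,interpolation=cv2.INTER_CUBIC))
E
```

```text
red 42 [255.47619048 182.95238095] [253 174] [258 197] [[0.58656595 0.14974209 0.175     ]]

orange 31 [249.41935484 230.25806452] [247 228] [252 233] [[0.47528504 0.15666454 0.2       ]]
[[0.48, 0.162], [0.48, 0.16], [0.48, 0.158], [0.48, 0.155], [0.48, 0.153], [0.478, 0.162], [0.478, 0.16], [0.478, 0.158], [0.478, 0.155], [0.478, 0.153], [0.478, 0.151], [0.476, 0.162], [0.476, 0.16], [0.476, 0.158], [0.476, 0.155], [0.476, 0.153], [0.476, 0.151], [0.474, 0.162], [0.474, 0.16], [0.474, 0.158], [0.474, 0.155], [0.474, 0.153], [0.474, 0.151], [0.471, 0.162], [0.471, 0.16], [0.471, 0.158], [0.471, 0.155], [0.471, 0.153], [0.471, 0.151], [0.469, 0.157], [0.469, 0.155]]
green 111 [224.42342342 171.20720721] [216 163] [233 179] [[0.62032827 0.23127748 0.144     ]]
```

View pics/topcrop.png

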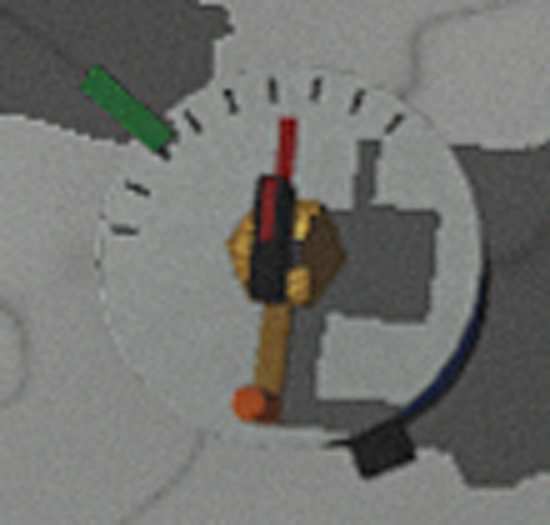

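The crop shows the dial centre near (292,257), the bar centre near (273,240), the post cap near (255,403) and the clip from (95,80) to (165,145). All of these are 5x crop pixels. Next I fit the axis.

```bash
cat >> h.py <<'E'
def tool():
    s=ctrl.get_state(); return s["eef_pos"],R.from_quat(s["tcp_rot"])
def togo(p,Rt):
    """shift/turn in units from the current pose to pose p, Rt"""
    p0,R0=tool(); return (R0.inv().apply(np.array(p)-p0)/.3).round(4),((R0.inv()*Rt).as_rotvec()/(np.pi/2)).round(4)
def down(yaw):
    """tool down with jaw axis (z) at world angle yaw"""
    z=np.array([np.cos(yaw),np.sin(yaw),0]); x=np.array([0,0,-1.]); return R.from_matrix(np.c_[x,np.cross(z,x),z])
E
python3 - <<'E'
from h import *
from scipy.optimize import least_squares
c=cam("top")
q=np.array([(103,213),(98,262),(483,225),(487,262),(310,68),(205,425),(250,440),(345,440),(128,340),(440,130)])/5+[199.5+.1,149.6]
P=plane(c,q,.14)[:,:2]
r=least_squares(lambda a:np.hypot(*(P-a).T)-.093,[.55,.15],loss="soft_l1",f_scale=.002)
print(r.x,(r.fun*1e3).round(1))
t=np.array([(193,121),(230,100),(273,90),(317,89),(358,101),(396,124),(137,187),(124,230)])/5+[199.6,149.6]
P=plane(c,t,.14)[:,:2]
r2=least_squares(lambda a:np.hypot(*(P-a[:2]).T)-a[2],[.55,.15,.08]);print(r2.x,(r2.fun*1e3).round(1))
print("bar",plane(c,np.array([[273,240]])/5+[199.6,149.6],.209))
A=r.x
m=masks(c);g=where(m["green"],205,300,155,250);p=plane(c,[g.mean(0)],.144)[0,:2]-A;print("clip",p,np.arctan2(p[1],p[0]))
rd=where(m["red"],205,300,155,185)
for z in(.16,.165,.17,.175,.18):
  p=plane(c,rd,z)[:,:2]-A; d=p.mean(0);print(z,d,np.arctan2(d[1],d[0]),np.hypot(*p.T).max())
o=where(m["orange"],205,300,155,250);p=plane(c,[o.mean(0)],.198)[0,:2]-A;print("post",p,np.hypot(*p),np.arctan2(p[1],p[0]))
p0,R0=tool();print(p0,R0.as_matrix().round(3))
E
```

```text
[0.55066677 0.14839615] [ 1.3  1.1 -0.4  0.8 -2.4 -0.9 -1.2  0.7 -3.9 -0.7]
[0.54967707 0.14981327 0.08137957] [-0.2  0.1 -0.3  0.4  0.1 -0.2  0.2 -0.1]
bar [[0.54779945 0.14607109 0.209     ]]
clip [0.06961221 0.08273685] 0.8713344988103764
0.16 [0.04916438 0.00094254] 0.019168751037172877 0.05998288573007609
0.165 [0.04828151 0.00011467] 0.0023749356713957206 0.05901866685875737
0.17 [ 0.04739864 -0.0007132 ] -0.015045789171598423 0.058119560518363866
0.175 [ 0.04651577 -0.00154107] -0.0331180094195159 0.05723334288400004
0.18 [ 0.0456329  -0.00236894] -0.051866479663794915 0.05636062194719117
post [-0.07535972  0.00870123] 0.0758603873845691 3.0266391330917504
[0.16926617 0.65299166 0.23042576] [[-0.001 -0.968  0.251]
 [-0.001  0.251  0.968]
 [-1.     0.    -0.002]]
```

```bash
python3 - <<'E'
from h import *
print(togo([.33,.40,.33],down(1.40)),togo([.4755,.1575,.32],down(1.45)))
E
```

```text
(array([-0.331 , -0.7302, -0.6823]), array([-0.0528, -0.001 , -0.0002])) (array([-0.2968, -1.4026, -1.343 ]), array([-0.0846, -0.001 , -0.0002]))
```

Request:
play_rows --rows '[[100,[-0.2,-0.06,-0.06],[0,0,0]],[100,[-0.331,-0.73,-0.682],[-0.053,0,0]],[100,[-0.331,-0.73,-0.682],[-0.053,0,0]],[100,[-0.331,-0.73,-0.682],[-0.053,0,0]],[100,[-0.331,-0.73,-0.682],[-0.053,0,0]],[100,[-0.331,-0.73,-0.682],[-0.053,0,0]],[100,[-0.331,-0.73,-0.682],[-0.053,0,0]],[100,[-0.331,-0.73,-0.682],[-0.053,0,0]],[100,[-0.331,-0.73,-0.682],[-0.053,0,0]]]'

```text
time: 0.95
eef_pos: [0.3337, 0.3963, 0.3329]
tcp_rot: [-0.455, 0.541, 0.453, 0.543]
contact_force: [0.8, -0.1, 0.3]
opening: 1.0
```

```bash
python3 - <<'E'
from h import *
print(tool()[0],togo([.4755,.1575,.32],down(1.45)))
E
```

```text
[0.33368313 0.39629462 0.33291947] (array([ 0.0453, -0.6052, -0.7004]), array([-0.0357,  0.0005,  0.003 ]))
```

Request:
play_rows --rows '[[100,[0.045,-0.605,-0.7],[-0.036,0,0]],[100,[0.045,-0.605,-0.7],[-0.036,0,0]],[100,[0.045,-0.605,-0.7],[-0.036,0,0]],[100,[0.045,-0.605,-0.7],[-0.036,0,0]],[100,[0.045,-0.605,-0.7],[-0.036,0,0]],[100,[0.045,-0.605,-0.7],[-0.036,0,0]],[100,[0.045,-0.605,-0.7],[-0.036,0,0]],[100,[0.045,-0.605,-0.7],[-0.036,0,0]]]'

```text
time: 1.62
eef_pos: [0.4751, 0.1589, 0.3162]
tcp_rot: [-0.47, 0.53, 0.469, 0.528]
contact_force: [-0.3, -0.1, -0.8]
opening: 0.996
```

```bash
python3 - <<'E'
from h import *
c=cam("wrist"); cv2.imwrite("pics/w1.png",c["color"][:,:,::-1])
p,Rt=tool(); V=c["view"]; print(p,ctrl.get_state()["qpos"].round(3)); o=-V[:3,:3].T@V[:3,3]; print(o, (V[:3,:3]).round(2), proj(c,[[.55,.149,.14],[.475,.1575,.2],[.55,.149,.209]]))
E
```

```text
[0.47399781 0.16087671 0.31638834] [ 0.124 -0.161  1.893  0.     1.412 -1.328]
[0.40196747 0.16868227 0.45779541] [[ 0.12  0.99 -0.  ]
 [ 0.95 -0.11  0.29]
 [ 0.29 -0.04 -0.96]] [[320.44745996 245.40491303]
 [319.32746584 192.7252954 ]
 [320.01779159 279.87457738]]
```

View pics/w1.png

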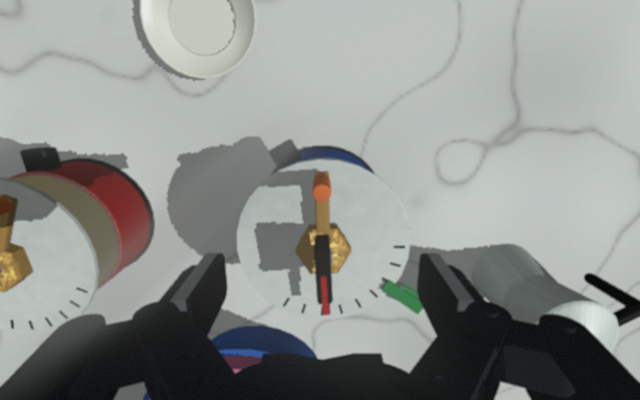

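The wrist view shows the nut and knob near (323,250), the post cap near (321,185), the red pointer tip near (325,312) and the clip near (403,295). Next I measure from this view.

```bash
cat >> h.py <<'E'
def measure(n,A,box,zp=.163,show=True):
    c=cam(n); m=masks(c); out={}
    for k,z in(("orange",.199),("green",.146),("red",zp)):
        mm=np.zeros_like(m[k]); x0,x1,y0,y1=box; mm[y0:y1,x0:x1]=m[k][y0:y1,x0:x1]
        nb,lab,st,_=cv2.connectedComponentsWithStats(mm.astype(np.uint8))
        if nb<2: print(k,"none"); continue
        P=plane(c,np.argwhere(lab==1+st[1:,4].argmax())[:,::-1],z)[:,:2]; d=P-A
        out[k]=P; print(n,k,len(P),"mean",P.mean(0).round(4),"ang",np.arctan2(*d.mean(0)[::-1]).round(4),"r",np.hypot(*d.T).min().round(4),np.hypot(*d.mean(0)).round(4),np.hypot(*d.T).max().round(4))
    return c,out
E
python3 - <<'E'
from h import *
from scipy.optimize import least_squares
A=np.array([.55,.149])
c,o=measure("wrist",A,(225,425,150,330))
measure("wrist",A,(225,425,150,330)); 
measure("top",A,(205,300,155,250))
# tick fit
g=cv2.cvtColor(c["color"],cv2.COLOR_RGB2GRAY)
b=((g<90)).astype(np.uint8); nb,lab,st,ce=cv2.connectedComponentsWithStats(b)
T=[]
for i in range(1,nb):
    P=plane(c,[ce[i]],.14)[0,:2]
    if 4<st[i,4]<80 and .07<np.hypot(*(P-A))<.09: T.append(P)
T=np.array(T);print(len(T)); r=least_squares(lambda a:np.hypot(*(T-a[:2]).T)-.0814,[.55,.15],loss="soft_l1",f_scale=.001);print(r.x,(r.fun*1e3).round(1))
for i in range(3): print(tool()[0])
s=ctrl.get_state();print(s["time"],s["contact_force"])
E
```

```text
wrist orange 15 mean [0.4775 0.1634] ang 2.9462 r 0.0704 0.0739 0.0774
wrist green 517 mean [0.6177 0.233 ] ang 0.8927 r 0.0822 0.1079 0.1329
wrist red 1 mean [0.616  0.1482] ang -0.0115 r 0.066 0.066 0.066
wrist orange 12 mean [0.4766 0.1639] ang 2.9414 r 0.072 0.0749 0.0782
wrist green 512 mean [0.6176 0.233 ] ang 0.8929 r 0.0822 0.1078 0.1327
red none
top orange 1 mean [0.4715 0.1532] ang 3.0882 r 0.0787 0.0787 0.0787
top green 112 mean [0.62   0.2308] ang 0.8628 r 0.0822 0.1077 0.132
top red 29 mean [0.5988 0.1488] ang -0.0038 r 0.0337 0.0488 0.0601
1
[0.55092126 0.15111292] [-0.]
[0.47281416 0.16348628 0.31700767]
[0.47281416 0.16348628 0.31700767]
[0.47281416 0.16348628 0.31700767]
1.8167 [ 0.80911002 -0.25749254  0.71194524]
```

```bash
python3 - <<'E'
from h import *
c=cam("wrist"); h=cv2.cvtColor(c["color"],cv2.COLOR_RGB2HSV)
print("cap",h[183:192:3,315:329:3].tolist()); print("ptr",h[280:312:6,322:329:2].tolist())
g=c["color"][:,:,1]; print("tick",g[298:312:2,300:316].tolist())
print(tool()[0]); cam("wrist"); print(tool()[0]); cam("wrist"); print(tool()[0])
E
```

```text
cap [[[10, 137, 104], [10, 140, 113], [10, 153, 125], [9, 96, 149], [66, 7, 183]], [[10, 147, 113], [10, 149, 116], [10, 154, 126], [10, 113, 149], [72, 7, 182]], [[10, 170, 185], [10, 169, 186], [10, 164, 169], [10, 119, 150], [65, 8, 182]]]
ptr [[[10, 15, 51], [75, 10, 52], [70, 10, 161], [73, 9, 190]], [[0, 36, 56], [60, 5, 48], [68, 8, 124], [69, 9, 188]], [[4, 69, 63], [60, 10, 49], [68, 8, 121], [73, 9, 190]], [[2, 91, 73], [60, 11, 47], [68, 9, 109], [70, 8, 190]], [[2, 116, 88], [30, 8, 62], [75, 10, 149], [75, 11, 190]], [[1, 167, 148], [2, 78, 157], [70, 8, 188], [71, 11, 189]]]
tick [[192, 193, 193, 193, 191, 191, 190, 191, 191, 193, 177, 126, 67, 48, 45, 50], [189, 189, 192, 189, 190, 188, 189, 191, 191, 193, 178, 129, 73, 46, 46, 50], [189, 190, 190, 189, 189, 189, 190, 190, 191, 190, 178, 136, 79, 49, 44, 49], [181, 189, 190, 191, 191, 188, 191, 189, 190, 190, 185, 164, 123, 80, 51, 47], [126, 169, 190, 192, 191, 191, 191, 191, 191, 190, 190, 190, 178, 157, 143, 131], [137, 178, 193, 192, 192, 191, 190, 192, 190, 191, 191, 192, 192, 194, 195, 179], [169, 190, 193, 192, 191, 193, 192, 191, 193, 191, 192, 194, 194, 196, 198, 179]]
[0.47270673 0.16375605 0.31710654]
[0.47268237 0.16385995 0.31720276]
[0.47269756 0.1638216  0.31723883]
```

```bash
sed -i 's/^    return dict.*/    return dict(red=((H<6)|(H>174))\&(S>110)\&(V>65), orange=(H>=6)\&(H<14)\&(S>130)\&(V>ov), green=(H>50)\&(H<85)\&(S>110)\&(V>40))/; s/^def masks(c):/def masks(c,ov=80):/; s/m=masks(c); out={}/m=masks(c,155 if n=="wrist" else 80); out={}/' h.py
python3 - <<'E'
from h import *
from scipy.optimize import least_squares
A=np.array([.55,.149])
c,o=measure("wrist",A,(225,425,150,330))
measure("top",A,(205,300,155,250))
# dark ticks
g=cv2.cvtColor(c["color"],cv2.COLOR_RGB2GRAY)
b=(g<120).astype(np.uint8); nb,lab,st,ce=cv2.connectedComponentsWithStats(b)
T=[]
for i in range(1,nb):
    P=plane(c,[ce[i]],.14)[0,:2]
    if 4<st[i,4]<80 and .065<np.hypot(*(P-A))<.095: T.append(P)
T=np.array(T);print(len(T)); r=least_squares(lambda a:np.hypot(*(T-a[:2]).T)-.0814,[.55,.15],loss="soft_l1",f_scale=.001);print(r.x,(r.fun*1e3).round(1))
h=cv2.cvtColor(c["color"],cv2.COLOR_RGB2HSV); w=((h[:,:,2]>165)&(h[:,:,1]<30)).astype(np.uint8)
print("bar top"); k=(g<75).astype(np.uint8); k[:230]=0;k[300:]=0;k[:,:312]=0;k[:,335:]=0
P=plane(c,np.argwhere(k)[:,::-1],.209)[:,:2];print(len(P),P.mean(0),P.min(0),P.max(0))
E
```

```text
wrist orange 227 mean [0.4755 0.1592] ang 3.0051 r 0.0679 0.0752 0.0819
wrist green 504 mean [0.6175 0.233 ] ang 0.8935 r 0.0822 0.1078 0.1325
wrist red 257 mean [0.5952 0.1471] ang -0.0416 r 0.0233 0.0452 0.068
top orange 3 mean [0.47   0.1539] ang 3.0802 r 0.0787 0.0802 0.081
top green 111 mean [0.62   0.2307] ang 0.8622 r 0.0822 0.1075 0.132
top red 71 mean [0.5824 0.153 ] ang 0.1218 r 0.0075 0.0327 0.0601
7
[0.5495615  0.15126497] [-0.6 -0.1  0.4 -0.3  0.2 -0.5  0.2]
bar top
671 [0.53524662 0.15421605] [0.50789544 0.1454914 ] [0.56779361 0.16089209]
```

```bash
python3 - <<'E'
from h import *
print(tool()[0],togo([.4755,.159,.169],down(1.465)))
E
```

```text
[0.47284447 0.16359746 0.31728272] (array([ 0.4943, -0.0104, -0.0143]), array([-0.004 ,  0.0001,  0.0002]))
```

Request:
play_rows --rows '[[50,[0.2,-0.01,-0.014],[-0.004,0,0]],[50,[0.4,-0.01,-0.014],[-0.004,0,0]],[50,[0.494,-0.01,-0.014],[-0.004,0,0]],[50,[0.494,-0.01,-0.014],[-0.004,0,0]],[50,[0.494,-0.01,-0.014],[-0.004,0,0]],[50,[0.494,-0.01,-0.014],[-0.004,0,0]],[50,[0.494,-0.01,-0.014],[-0.004,0,0]],[50,[0.494,-0.01,-0.014],[-0.004,0,0]]]'

```text
time: 2.73
eef_pos: [0.4777, 0.1586, 0.1721]
tcp_rot: [-0.474, 0.524, 0.471, 0.528]
contact_force: [-0.8, 0.3, -0.3]
opening: 0.5
```

```bash
python3 - <<'E'
from h import *
c=cam("wrist"); cv2.imwrite("pics/w2.png",c["color"][:,:,::-1]); print(tool()[0],tool()[1].as_matrix().round(3))
E
```

```text
[0.47763452 0.15846807 0.17198936] [[ 0.006 -0.994  0.107]
 [ 0.001  0.107  0.994]
 [-1.    -0.005  0.001]]
```

View pics/w2.png

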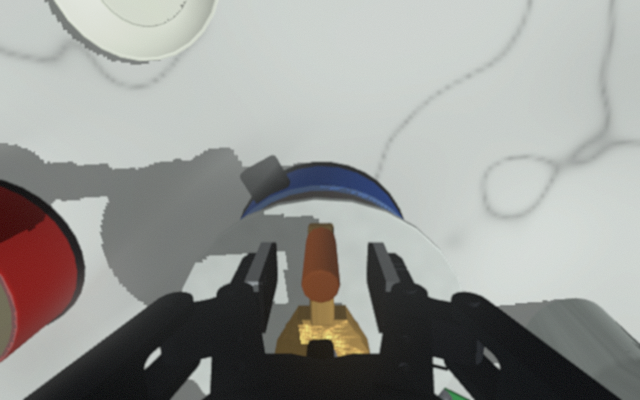

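The post cap at (320,287) is centred between the pads at about x=265 and x=378. I close on it.

Request:
play_rows --rows '[[50,[0.01,0,0],[0,0,0]],[0,[0.01,0,0],[0,0,0]],[0,[0.01,0,0],[0,0,0]],[0,[0.01,0,0],[0,0,0]],[0,[0.01,0,0],[0,0,0]],[0,[0.01,0,0],[0,0,0]],[0,[0.01,0,0],[0,0,0]],[0,[0.01,0,0],[0,0,0]]]' --force 40

```text
time: 3.45
eef_pos: [0.476, 0.1581, 0.1664]
tcp_rot: [-0.472, 0.526, 0.472, 0.526]
contact_force: [-1.1, -0.6, 3.6]
opening: 0.172
```

```bash
cat >> h.py <<'E'
def arc(A,p,dth,n,k=None):
    """rows of shift/turn swinging current commanded pose p about A by dth; R from state"""
    _,R0=tool(); out=[]; p=np.array(p)
    for i in range(1,n+1):
        t=dth*i/n; Q=R.from_rotvec([0,0,t]); a=np.array([*A,p[2]]); q=a+Q.apply(p-a)
        out.append([(R0.inv().apply(q-p)/.3).round(3).tolist(),((R0.inv()*Q*R0).as_rotvec()/(np.pi/2)).round(3).tolist()])
    return out
E
python3 - <<'E'
from h import *
c=cam("wrist"); cv2.imwrite("pics/w3.png",c["color"][:,:,::-1]); s=ctrl.get_state();print(s["eef_pos"],s["contact_force"],s["opening"])
p=s["eef_pos"]; print(np.hypot(*(p[:2]-[.5497,.1512])))
for r in arc([.5497,.1512],p,.7,10): print(r)
E
```

```text
[0.47596483 0.15812522 0.16644633] [-2.03414159  0.29166368  5.34922799] 0.1739764404500189
0.07405966892298906
[[-0.0, -0.001, -0.017], [-0.045, -0.0, 0.0]]
[[-0.0, -0.003, -0.034], [-0.089, -0.0, 0.0]]
[[-0.0, -0.006, -0.051], [-0.134, -0.0, 0.0]]
[[-0.0, -0.011, -0.068], [-0.178, -0.0, 0.0]]
[[-0.0, -0.016, -0.084], [-0.223, -0.0, 0.0]]
[[-0.0, -0.023, -0.1], [-0.267, -0.0, 0.0]]
[[-0.0, -0.031, -0.116], [-0.312, -0.0, 0.0]]
[[-0.0, -0.04, -0.131], [-0.357, -0.0, 0.0]]
[[-0.0, -0.049, -0.145], [-0.401, -0.0, 0.0]]
[[-0.0, -0.06, -0.158], [-0.446, -0.0, 0.0]]
```

Request:
play_rows --rows '[[0,[0,-0.001,-0.017],[-0.045,0,0]],[0,[0,-0.003,-0.034],[-0.089,0,0]],[0,[0,-0.006,-0.051],[-0.134,0,0]],[0,[0,-0.011,-0.068],[-0.178,0,0]],[0,[0,-0.016,-0.084],[-0.223,0,0]],[0,[0,-0.023,-0.1],[-0.267,0,0]],[0,[0,-0.031,-0.116],[-0.312,0,0]],[0,[0,-0.04,-0.131],[-0.357,0,0]],[0,[0,-0.049,-0.145],[-0.401,0,0]],[0,[0,-0.06,-0.158],[-0.446,0,0]]]'

```text
time: 4.33
eef_pos: [0.4886, 0.1086, 0.1664]
tcp_rot: [-0.625, 0.331, 0.625, 0.331]
contact_force: [-2.6, -0.8, 4.7]
opening: 0.173
```

```bash
python3 - <<'E'
from h import *
s=ctrl.get_state();p=s["eef_pos"]; print(p,s["contact_force"],s["opening"]); d=p[:2]-[.5497,.1512]; print(np.hypot(*d),np.arctan2(d[1],d[0])%6.283)
for r in arc([.5497,.1512],p,.24,4): print(r)
E
```

```text
[0.48857534 0.10858756 0.16643098] [-2.55215637 -0.75599289  4.67088874] 0.17319528489314098
0.07451204152721187 3.7502112717003464
[[0.0, -0.001, -0.015], [-0.038, 0.0, -0.0]]
[[0.0, -0.002, -0.03], [-0.076, 0.0, -0.0]]
[[0.0, -0.005, -0.044], [-0.115, 0.0, -0.0]]
[[0.0, -0.008, -0.059], [-0.153, 0.0, -0.0]]
```

Request:
play_rows --rows '[[0,[0,-0.001,-0.015],[-0.038,0,0]],[0,[0,-0.002,-0.03],[-0.076,0,0]],[0,[0,-0.005,-0.045],[-0.115,0,0]],[0,[0,-0.008,-0.06],[-0.155,0,0]],[0,[0,-0.008,-0.06],[-0.155,0,0]],[0,[0,-0.008,-0.06],[-0.155,0,0]]]'

```text
time: 4.83
eef_pos: [0.5011, 0.0944, 0.1664]
tcp_rot: [0.66, -0.255, -0.659, -0.254]
contact_force: [-1.1, -3.7, 4.8]
opening: 0.172
```

```bash
python3 - <<'E'
from h import *
s=ctrl.get_state();p=s["eef_pos"]; print(p,s["contact_force"],s["opening"],s["qpos"].round(2)); d=p[:2]-[.5497,.1512]; print(np.hypot(*d),np.arctan2(d[1],d[0])%6.283-3.0487)
E
```

```text
[0.50105637 0.09443407 0.16642941] [-1.12370125 -3.71531423  4.84817544] 0.17239422860941994 [-0.01 -0.02  2.04 -0.    1.12 -2.42]
0.07475676233871748 0.9550082815277152
```

Request:
play_rows --rows '[[50,[0,0,0],[0,0,0]],[50,[0,0,0],[0,0,0]],[50,[0,0,0],[0,0,0]],[50,[0,0,0],[0,0,0]],[50,[-0.14,0,0],[0,0,0]],[50,[-0.28,0,0],[0,0,0]],[50,[-0.42,0,0],[0,0,0]],[50,[-0.5,0,0],[0,0,0]],[50,[-0.5,0,0],[0,0,0]]]'

```text
time: 5.58
eef_pos: [0.5035, 0.0957, 0.3239]
tcp_rot: [0.664, -0.252, -0.655, -0.256]
contact_force: [0.5, 0.1, 0.9]
opening: 0.5
```

```bash
python3 - <<'E'
from h import *
c=cam("wrist"); cv2.imwrite("pics/w4.png",c["color"][:,:,::-1]); s=ctrl.get_state();print(s["eef_pos"],s["opening"],s["contact_force"])
print(proj(c,[[.55,.151,.209],[.55,.151,.14]]),togo([.5497,.151,.31],down(np.pi/2)))
A=np.array([.5497,.1505]); measure("top",A,(205,300,155,250))
E
```

```text
[0.50223894 0.09568606 0.3200786 ] 0.4981577521718554 [-0.12938843 -0.47097949 -0.52027008]
[[325.00701306 269.49119902]
 [324.98096731 237.01280833]] (array([ 0.0349, -0.2427,  0.0063]), array([ 0.5325, -0.0021,  0.0049]))
orange none
top green 58 mean [0.6281 0.239 ] ang 0.8458 r 0.1006 0.1182 0.131
red none
```

View pics/w4.png

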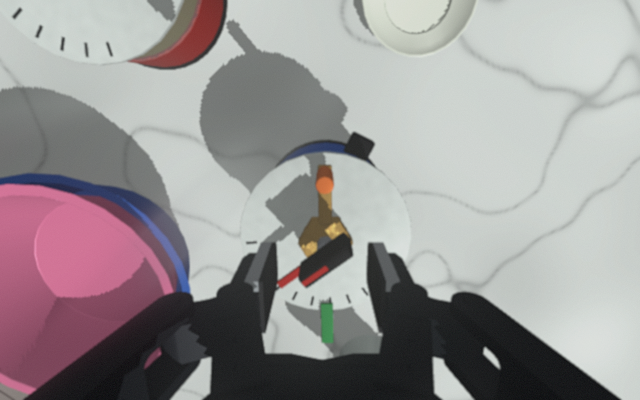

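The post now sits opposite the clip: cap at (325,185), clip at (327,322). The knob is untouched, with its bar centre near (327,262). Next I move over the knob.

Request:
play_rows --rows '[[50,[0.02,-0.1,0.003],[0.076,0,0]],[50,[0.035,-0.2,0.006],[0.152,0,0]],[50,[0.035,-0.243,0.006],[0.228,0,0]],[50,[0.035,-0.243,0.006],[0.304,0,0]],[50,[0.035,-0.243,0.006],[0.38,0,0]],[50,[0.035,-0.243,0.006],[0.456,0,0]],[50,[0.035,-0.243,0.006],[0.532,0,0]],[50,[0.035,-0.243,0.006],[0.532,0,0]],[50,[0.035,-0.243,0.006],[0.532,0,0]]]'

```text
time: 6.43
eef_pos: [0.5473, 0.1507, 0.3029]
tcp_rot: [-0.5, 0.5, 0.502, 0.498]
contact_force: [0.5, -0.8, -0.4]
opening: 0.499
```

```bash
python3 - <<'E'
from h import *
A=np.array([.5497,.151])
for i in range(3): c=cam("wrist")
c,o=measure("wrist",A,(225,425,150,330))
g=c["color"].max(2); P=proj(c,[[.55,.151,.209]])[0]; print(P)
k=(g<75).astype(np.uint8); x,y=P.astype(int); k[:y-45]=0;k[y+45:]=0;k[:,:x-40]=0;k[:,x+40:]=0
print(cv2.connectedComponentsWithStats(k)[2:])
cv2.imwrite("pics/w5.png",cv2.resize(c["color"][120:340,200:450,::-1],None,fx=2.5,fy=2.5))
print(tool()[0],togo([.5497,.151,.176],down(np.pi/2)))
E
```

```text
orange none
wrist green 611 mean [0.6192 0.2324] ang 0.8642 r 0.0811 0.107 0.1319
wrist red 402 mean [0.5874 0.1498] ang -0.031 r 0.0122 0.0377 0.0655
[321.05175592 202.90927922]
(array([[     0,      0,    640,    400, 255168],
       [   313,    161,     19,     72,    832]], dtype=int32), array([[319.49082957, 199.53315855],
       [322.3125    , 189.33052885]]))
[0.54791238 0.15071794 0.30475102] (array([ 0.4292, -0.0064,  0.0009]), array([ 0.0013, -0.    , -0.0007]))
```

View pics/w5.png

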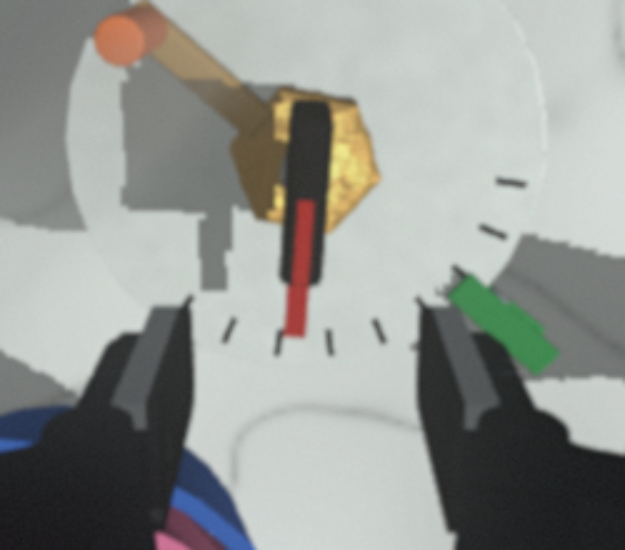

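The bar runs from (310,105) to (302,280) in the crop and the pointer tip is at (295,335), so it is rotated slightly clockwise, about -0.04 rad. The clip is at (500,320). Now I descend and grip.

Request:
play_rows --rows '[[50,[0.13,-0.006,0.001],[0.025,0,0]],[50,[0.26,-0.006,0.001],[0.025,0,0]],[50,[0.36,-0.006,0.001],[0.025,0,0]],[50,[0.425,-0.006,0.001],[0.025,0,0]],[50,[0.425,-0.006,0.001],[0.025,0,0]],[0,[0.425,-0.006,0.001],[0.025,0,0]],[0,[0.425,-0.006,0.001],[0.025,0,0]],[0,[0.425,-0.006,0.001],[0.025,0,0]],[0,[0.425,-0.006,0.001],[0.025,0,0]],[0,[0.425,-0.006,0.001],[0.025,0,0]]]' --force 30

```text
time: 7.47
eef_pos: [0.5514, 0.1509, 0.1805]
tcp_rot: [-0.491, 0.508, 0.489, 0.511]
contact_force: [0.3, -1.7, 3.8]
opening: 0.156
```

```bash
python3 - <<'E'
from h import *
for i in range(3): cam("wrist")
s=ctrl.get_state(); z=tool()[1].as_matrix()[:,2]
print(s["eef_pos"],s["opening"],s["contact_force"],s["wrist_torque"],"yaw",np.arctan2(z[1],z[0]), s["qpos"].round(2))
E
```

```text
[0.55141502 0.15087045 0.180438  ] 0.15742209347829525 [ 0.14834783 -2.44115179  5.60422112] [-0.28050929  0.01936315 -0.06087997] yaw 1.5321961642590516 [ 0.09  0.11  1.88 -0.    1.15 -1.44]
```

Request:
play_rows --rows '[[0,[0,0.003,0],[-0.058,0,0]],[0,[0,0.005,0],[-0.116,0,0]],[0,[0,0.006,0],[-0.174,0,0]],[0,[0,0.006,0],[-0.232,0,0]],[0,[0,0.006,0],[-0.29,0,0]],[0,[0,0.006,0],[-0.348,0,0]],[0,[0,0.006,0],[-0.406,0,0]],[0,[0,0.006,0],[-0.464,0,0]],[0,[0,0.006,0],[-0.522,0,0]],[0,[0,0.006,0],[-0.577,0,0]]]'

```text
time: 8.45
eef_pos: [0.5511, 0.1513, 0.1805]
tcp_rot: [0.667, -0.241, -0.662, -0.244]
contact_force: [5.1, -0.8, 2.3]
opening: 0.155
```

```bash
python3 - <<'E'
from h import *
for i in range(3): cam("top")
s=ctrl.get_state(); z=tool()[1].as_matrix()[:,2]
print(s["eef_pos"],s["opening"],s["contact_force"],s["wrist_torque"],"yaw",np.arctan2(z[1],z[0]), s["qpos"].round(2))
E
```

```text
[0.55108326 0.15128585 0.1804472 ] 0.160979341613223 [ 5.38539367 -0.53466074  3.5339757 ] [ 0.02172776 -0.46344567  0.06547461] yaw 2.438682944017302 [ 0.09  0.1   1.89  0.    1.14 -2.35]
```

Request:
play_rows --rows '[[40,[0,0,0],[0,0,0]],[40,[0,0,0],[0,0,0]],[40,[0,0,0],[0,0,0]],[50,[0,0,0],[0,0,0]],[50,[-0.13,0,0],[0,0,0]],[50,[-0.26,0,0],[0,0,0]],[50,[-0.39,0,0],[0,0,0]],[50,[-0.45,0,0],[0,0,0]],[50,[-0.45,0,0],[0,0,0]]]'

```text
time: 9.35
eef_pos: [0.5503, 0.1515, 0.3198]
tcp_rot: [0.667, -0.242, -0.66, -0.245]
contact_force: [1.1, -0.6, 0.8]
opening: 0.494
```

```bash
python3 - <<'E'
from h import *
from scipy.optimize import least_squares
A=np.array([.5505,.151])
for i in range(4): c=cam("wrist")
c,o=measure("wrist",A,(225,425,150,330))
cv2.imwrite("pics/w6.png",cv2.resize(c["color"][120:340,200:450,::-1],None,fx=2.5,fy=2.5))
g=cv2.cvtColor(c["color"],cv2.COLOR_RGB2GRAY)
nb,lab,st,ce=cv2.connectedComponentsWithStats((g<120).astype(np.uint8)); T=[]
for i in range(1,nb):
    P=plane(c,[ce[i]],.14)[0,:2]
    if 4<st[i,4]<80 and .07<np.hypot(*(P-A))<.09: T.append(P)
T=np.array(T);print(len(T)); r=least_squares(lambda a:np.hypot(*(T-a[:2]).T)-.0814,A,loss="soft_l1",f_scale=.001);print(r.x,(r.fun*1e3).round(1))
print(proj(c,[[*A,.14],[*A,.165],[*A,.209]]),tool()[0])
E
```

```text
orange none
wrist green 485 mean [0.6195 0.2313] ang 0.8611 r 0.0803 0.1058 0.1315
wrist red 405 mean [0.5746 0.1794] ang 0.8679 r 0.0115 0.0373 0.0653
7
[0.54969948 0.15099516] [ 1.2 -0.2 -0.3  0.4  0.6  0.2  0.1]
[[317.76760886 179.09542078]
 [317.55274301 185.51884921]
 [317.07622624 199.76063956]] [0.54706117 0.15104217 0.3101265 ]
```

View pics/w6.png

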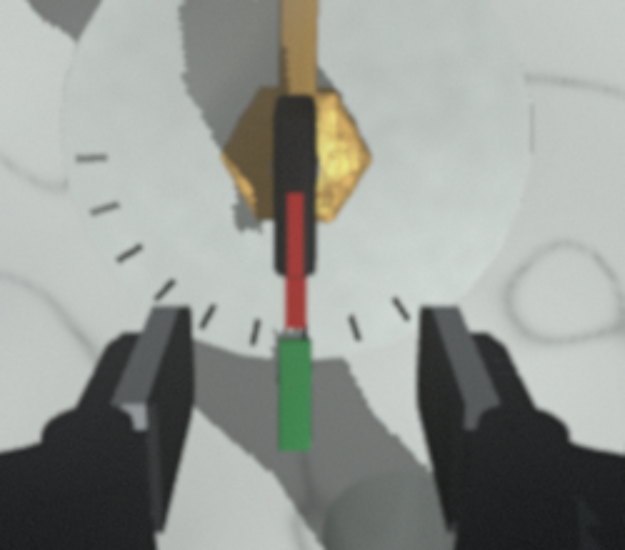

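The pointer and clip are collinear at about x=295 in the crop: 0.868 rad against 0.861 rad. Now back to the handle.

```bash
python3 - <<'E'
from h import *
for i in range(3): c=cam("top")
print(tool()[0],togo([.5011,.0944,.31],down(2.42)),togo([.5011,.0944,.168],down(2.42)))
E
```

```text
[0.54750371 0.1510319  0.31094406] (array([ 0.0037,  0.244 , -0.0041]), array([ 0.0118,  0.0015, -0.0016])) (array([ 0.4771,  0.2428, -0.0052]), array([ 0.0118,  0.0015, -0.0016]))
```

Request:
play_rows --rows '[[50,[0,0.12,-0.003],[0.012,0,0]],[50,[0,0.243,-0.005],[0.012,0,0]],[50,[0,0.243,-0.005],[0.012,0,0]],[50,[0,0.243,-0.005],[0.012,0,0]],[50,[0.12,0.243,-0.005],[0.012,0,0]],[50,[0.24,0.243,-0.005],[0.012,0,0]],[50,[0.36,0.243,-0.005],[0.012,0,0]],[50,[0.477,0.243,-0.005],[0.012,0,0]],[50,[0.477,0.243,-0.005],[0.012,0,0]]]'

```text
time: 10.5
eef_pos: [0.4973, 0.0952, 0.1615]
tcp_rot: [-0.656, 0.251, 0.667, 0.248]
contact_force: [-1.1, 0.1, -1.1]
opening: 0.497
```

Request:
play_rows --rows '[[0,[0,0,0],[0,0,0]],[0,[0,0,0],[0,0,0]],[0,[0,0,0],[0,0,0]],[0,[0,0,0],[0,0,0]],[0,[0,0,0],[0,0,0]],[0,[0,0,0],[0,0,0]],[0,[0,0,0],[0,0,0]]]' --force 40

```text
time: 11.08
eef_pos: [0.5038, 0.0948, 0.1722]
tcp_rot: [0.663, -0.249, -0.66, -0.251]
contact_force: [1.1, 1.9, 5.6]
opening: 0.167
```

```bash
python3 - <<'E'
from h import *
A=[.5503,.1512]
for i in range(2): cam("top")
s=ctrl.get_state();p=s["eef_pos"]; z=tool()[1].as_matrix()[:,2];d=p[:2]-A
print(p,s["contact_force"],s["opening"],"yaw",np.arctan2(z[1],z[0]),"r",np.hypot(*d),np.arctan2(d[1],d[0])%6.283)
for r in arc(A,p,-.8,10): print(r)
E
```

```text
[0.50377009 0.09486312 0.17217943] [0.4547943  3.07225887 5.17544033] 0.16975622004717358 yaw 2.4196005843854924 r 0.07306761404385077 4.021854883170459
[[-0.0, -0.0, 0.019], [0.051, 0.0, 0.0]]
[[-0.0, -0.002, 0.039], [0.102, 0.0, 0.0]]
[[-0.0, -0.005, 0.058], [0.153, 0.001, 0.0]]
[[-0.0, -0.01, 0.077], [0.204, 0.001, 0.001]]
[[-0.0, -0.016, 0.095], [0.255, 0.001, 0.001]]
[[-0.0, -0.024, 0.113], [0.306, 0.001, 0.001]]
[[-0.0, -0.033, 0.13], [0.357, 0.001, 0.001]]
[[-0.0, -0.044, 0.147], [0.407, 0.002, 0.001]]
[[-0.0, -0.055, 0.162], [0.458, 0.002, 0.001]]
[[-0.0, -0.068, 0.177], [0.509, 0.002, 0.002]]
```

Request:
play_rows --rows '[[0,[0,0,0.019],[0.051,0,0]],[0,[0,-0.002,0.039],[0.102,0,0]],[0,[0,-0.005,0.058],[0.153,0,0]],[0,[0,-0.01,0.077],[0.204,0,0]],[0,[0,-0.016,0.095],[0.255,0,0]],[0,[0,-0.024,0.113],[0.306,0,0]],[0,[0,-0.033,0.13],[0.357,0,0]],[0,[0,-0.044,0.147],[0.407,0,0]],[0,[0,-0.055,0.162],[0.458,0,0]],[0,[0,-0.068,0.177],[0.509,0,0]]]'

```text
time: 12.02
eef_pos: [0.478, 0.1448, 0.1722]
tcp_rot: [0.513, -0.487, -0.509, -0.49]
contact_force: [3.3, 0.7, 4.7]
opening: 0.174
```

```bash
python3 - <<'E'
from h import *
A=[.5503,.1512]
for i in range(2): cam("top")
s=ctrl.get_state();p=s["eef_pos"]; z=tool()[1].as_matrix()[:,2];d=p[:2]-A
print(p,s["contact_force"],s["opening"],"yaw",np.arctan2(z[1],z[0]),"r",np.hypot(*d),np.arctan2(d[1],d[0])%6.283)
for r in arc(A,p,-.25,10): print(r)
E
```

```text
[0.47795841 0.14550839 0.17218833] [2.91739703 1.92642581 5.65796308] 0.1726042123376947 yaw 1.6208226808658543 r 0.07256514676345534 3.2199224314477544
[[0.0, 0.0, 0.006], [0.016, 0.0, -0.0]]
[[0.0, 0.0, 0.012], [0.032, 0.0, -0.0]]
[[0.0, -0.0, 0.018], [0.048, 0.0, -0.0]]
[[0.0, -0.001, 0.024], [0.064, 0.0, -0.0]]
[[0.0, -0.001, 0.03], [0.08, 0.001, -0.0]]
[[0.0, -0.002, 0.036], [0.095, 0.001, -0.0]]
[[0.0, -0.002, 0.042], [0.111, 0.001, -0.0]]
[[0.0, -0.003, 0.048], [0.127, 0.001, -0.0]]
[[0.0, -0.005, 0.054], [0.143, 0.001, -0.0]]
[[0.0, -0.006, 0.06], [0.159, 0.001, -0.0]]
```

Request:
play_rows --rows '[[0,[0,0,0.006],[0.016,0,0]],[0,[0,0,0.012],[0.032,0,0]],[0,[0,0,0.018],[0.048,0,0]],[0,[0,-0.001,0.024],[0.064,0,0]],[0,[0,-0.001,0.03],[0.08,0,0]],[0,[0,-0.002,0.036],[0.095,0,0]],[0,[0,-0.002,0.039],[0.103,0,0]],[0,[0,-0.002,0.039],[0.103,0,0]],[0,[0,-0.002,0.039],[0.103,0,0]]]'

```text
time: 12.87
eef_pos: [0.478, 0.1564, 0.1722]
tcp_rot: [-0.473, 0.525, 0.47, 0.528]
contact_force: [2.7, 0.5, 6.1]
opening: 0.169
```

Request:
play_rows --rows '[[0,[0,0,0.004],[0.01,0,0]],[0,[0,0,0.008],[0.02,0,0]],[0,[0,0,0.012],[0.03,0,0]],[0,[0,0,0.012],[0.03,0,0]],[0,[0,0,0.012],[0.03,0,0]]]'

```text
time: 13.28
eef_pos: [0.4783, 0.1599, 0.1722]
tcp_rot: [-0.461, 0.536, 0.458, 0.539]
contact_force: [1.9, -0.1, 7.6]
opening: 0.173
```

Request:
play_rows --rows '[[0,[0,0,0.004],[0.01,0,0]],[0,[0,0,0.008],[0.02,0,0]],[0,[0,0,0.012],[0.03,0,0]],[0,[0,0,0.012],[0.03,0,0]]]'

```text
time: 13.62
eef_pos: [0.4788, 0.1608, 0.1721]
tcp_rot: [-0.45, 0.549, 0.444, 0.548]
contact_force: [-0.7, -7.7, 8.7]
opening: 0.168
```

The stop is felt: the y force reached -7.7 N and the motion stalled at y=0.1608. One small firm push, then I release and lift.

Request:
play_rows --rows '[[0,[0,0,0.006],[0,0,0]],[0,[0,0,0.008],[0,0,0]],[0,[0,0,0.008],[0,0,0]],[0,[0,0,0.008],[0,0,0]]]'

```text
time: 13.95
eef_pos: [0.4788, 0.161, 0.1721]
tcp_rot: [-0.451, 0.55, 0.443, 0.546]
contact_force: [-1.0, -15.6, 9.6]
opening: 0.173
```

Request:
play_rows --rows '[[50,[0,0,0],[0,0,0]],[50,[0,0,0],[0,0,0]],[50,[0,0,0],[0,0,0]],[50,[0,0,0],[0,0,0]],[50,[-0.13,0,0],[0,0,0]],[50,[-0.26,0,0],[0,0,0]],[50,[-0.39,0,0],[0,0,0]],[50,[-0.5,0,0],[0,0,0]],[50,[-0.5,0.1,0],[0,0,0]],[50,[-0.5,0.1,0],[0,0,0]]]'

```text
time: 14.78
eef_pos: [0.4463, 0.1734, 0.3225]
tcp_rot: [-0.447, 0.547, 0.446, 0.55]
contact_force: [0.3, 0.5, -0.4]
opening: 0.5
```

```bash
python3 - <<'E'
from h import *
from scipy.optimize import least_squares
A=np.array([.55,.151])
for i in range(4): c=cam("wrist")
c,o=measure("wrist",A,(225,425,150,380))
cv2.imwrite("pics/w7.png",cv2.resize(c["color"][120:380,190:460,::-1],None,fx=2.2,fy=2.2))
g=cv2.cvtColor(c["color"],cv2.COLOR_RGB2GRAY)
nb,lab,st,ce=cv2.connectedComponentsWithStats((g<120).astype(np.uint8)); T=[]
for i in range(1,nb):
    P=plane(c,[ce[i]],.14)[0,:2]
    if 4<st[i,4]<80 and .07<np.hypot(*(P-A))<.09: T.append(P)
T=np.array(T); r=least_squares(lambda a:np.hypot(*(T-a[:2]).T)-.0814,A,loss="soft_l1",f_scale=.001);print(len(T),r.x,(r.fun*1e3).round(1))
for k in o: d=o[k].mean(0)-r.x; print(k,np.arctan2(d[1],d[0]))
print(tool()[0],ctrl.get_state()["contact_force"],ctrl.get_state()["time"])
E
```

```text
wrist orange 227 mean [0.4757 0.1623] ang 2.9906 r 0.0676 0.0752 0.0824
green none
wrist red 195 mean [0.5883 0.1557] ang 0.1218 r 0.027 0.0386 0.0532
5 [0.5492806 0.1517046] [ 0.  -0.1  0.2  0.5 -0.6]
orange 2.998488731055224
red 0.101709178973727
[0.44777654 0.17218225 0.31836574] [ 0.33021896 -0.04801625 -0.14904135] 15.0333
```

View pics/w7.png

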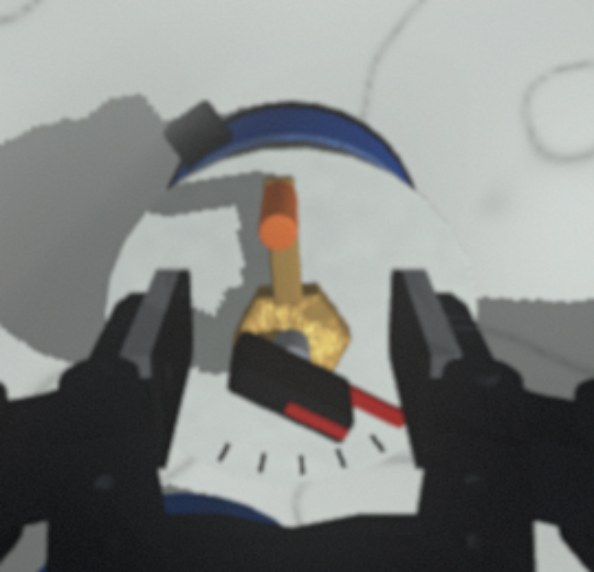

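The handle is 0.037 rad tighter than at the start. A finger hides the clip in this view, so I go back to the earlier viewing pose.

```bash
python3 - <<'E'
from h import *
print(togo([.5475,.151,.311],down(2.4387)))
E
```

```text
(array([ 0.0238, -0.3399, -0.001 ]), array([-6.839e-01,  2.000e-04, -1.600e-03]))
```

Request:
play_rows --rows '[[50,[0,-0.1,0],[-0.076,0,0]],[50,[0,-0.2,0],[-0.152,0,0]],[50,[0,-0.3,0],[-0.228,0,0]],[50,[0.02,-0.34,0],[-0.304,0,0]],[50,[0.02,-0.34,0],[-0.38,0,0]],[50,[0.02,-0.34,0],[-0.456,0,0]],[50,[0.02,-0.34,0],[-0.532,0,0]],[50,[0.02,-0.34,0],[-0.608,0,0]],[50,[0.02,-0.34,0],[-0.684,0,0]],[50,[0.02,-0.34,0],[-0.684,0,0]]]'

```text
time: 15.87
eef_pos: [0.548, 0.151, 0.3122]
tcp_rot: [-0.663, 0.243, 0.665, 0.243]
contact_force: [0.3, -0.4, -0.7]
opening: 0.502
```

```bash
python3 - <<'E'
from h import *
A=np.array([.5499,.1512])
for i in range(4): c=cam("wrist")
c,o=measure("wrist",A,(225,425,150,380))
cv2.imwrite("pics/w8.png",cv2.resize(c["color"][120:340,200:450,::-1],None,fx=2.5,fy=2.5))
print(tool()[0],ctrl.get_state()["time"])
E
```

```text
wrist orange 46 mean [0.4799 0.165 ] ang 2.947 r 0.0671 0.0714 0.0766
wrist green 464 mean [0.6195 0.2313] ang 0.8554 r 0.0806 0.1062 0.1309
wrist red 371 mean [0.5749 0.1795] ang 0.846 r 0.0115 0.0377 0.0656
[0.54782396 0.15125528 0.31340223] 16.1167
```

View pics/w8.png

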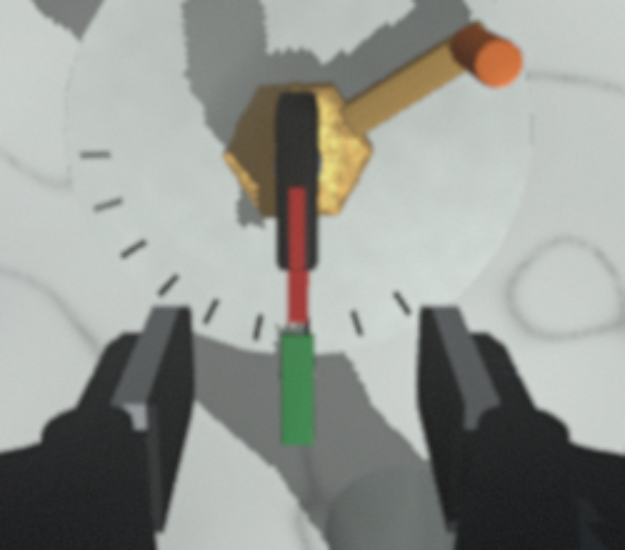

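Pointer (298,322) and clip (297,390) are still in line, and the handle is back at its stop. The gripper is clear, so I hand in.

```bash
python3 -c "
from h import *
print(ctrl.get_state()['contact_force'],ctrl.sign_off())"
```

```text
the job is handed in; nothing more can be done
[ 0.70640264 -0.00771659 -1.01646805] None
```

The grind setting is changed and I handed the job in at about 16 s of the 53 s allowed, with the gripper hovering clear of everything.

1. **Loosening:** I swung the nut's handle counter-clockwise by about 0.955 rad; an eighth of a turn is 0.785 rad.
2. **Setting:** I turned the knob about 0.91 rad, until its pointer was in line with the green clip.
3. **Tightening:** I swung the handle back clockwise until it stalled against its stop, pressing with about 15 N.

**Last checks**
- **Pointer:** the last wrist picture shows the pointer in line with the clip, measured at 0.846 rad against 0.855 rad. Before tightening the readings were 0.868 and 0.861 rad. The pointer did not measurably move during tightening; the difference comes from using a slightly different axis estimate.
- **Handle:** it ended about 0.037 rad further clockwise than it started, which fits a start that was not quite against the stop.
- **Disagreements:** the top camera's colour check of the post and pointer failed once the arm blocked its view. The camera and arm estimates of the axis differed by 1–2 mm. Neither affected the result.

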